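# Re-rack four flask bodies in reverse order

### The job

Move the four steel flask bodies from the black tray into the bright bay rack, one to a bay, with their order reversed as counted from the handles: the flask nearest the tray's arch handle goes into the bay farthest from the rack's arch handle, and so on to the one farthest from the tray's handle, which goes nearest the rack's. Set each down gently, never dropping or toppling one, and leave all four standing upright on the bay floors.

Things in the scene. Friction and masses are not known exactly. Their poses are not given: they have to be found in the camera images.
- slim: slim tall flask body, 50 mm diameter, 160 mm high: straight dark grey steel wall to 140 mm, above it a bright threaded neck of 38 mm; about 260 g (may be 25 % more or less), standing on its cork pad in the black tray. Origin: centre of its underside, z up; the yaw of the round body means nothing.
- jar: wide food-jar flask body, 66 mm diameter, 100 mm high: straight dark grey steel wall to 80 mm, above it a bright threaded neck of 46 mm; about 300 g (may be 25 % more or less), standing on its cork pad in the black tray. Origin: centre of its underside, z up; the yaw of the round body means nothing.
- bottle: bottle-shaped flask body, 58 mm diameter, 140 mm high: straight dark grey steel wall to 105 mm, then a shoulder tapering to a bright threaded neck of 29 mm; about 280 g (may be 25 % more or less), standing on its cork pad in the black tray. Origin: centre of its underside, z up; the yaw of the round body means nothing.
- cup: short cup flask body, 60 mm diameter, 80 mm high: straight dark grey steel wall to 74 mm, bright 61 mm rim on top and no narrow neck; about 200 g (may be 25 % more or less), standing on its cork pad in the black tray. Origin: centre of its underside, z up; the yaw of the round body means nothing.
- pad_slim: the round tan cork pad, 68 mm diameter and 4 mm thick, under the slim at the start; fixed in the black tray, so it still marks afterwards where the slim stood. Origin: centre of its underside, 8 mm above the table (its top is at 12 mm). The four pads lie in a straight row along the tray, 92 mm apart, in any sequence.
- pad_jar: the round tan cork pad, 84 mm diameter and 4 mm thick, under the jar at the start; fixed in the black tray, so it still marks afterwards where the jar stood. Origin: centre of its underside, 8 mm above the table (its top is at 12 mm). The four pads lie in a straight row along the tray, 92 mm apart, in any sequence.
- pad_bottle: the round tan cork pad, 76 mm diameter and 4 mm thick, under the bottle at the start; fixed in the black tray, so it still marks afterwards where the bottle stood. Origin: centre of its underside, 8 mm above the table (its top is at 12 mm). The four pads lie in a straight row along the tray, 92 mm apart, in any sequence.
- pad_cup: the round tan cork pad, 78 mm diameter and 4 mm thick, under the cup at the start; fixed in the black tray, so it still marks afterwards where the cup stood. Origin: centre of its underside, 8 mm above the table (its top is at 12 mm). The four pads lie in a straight row along the tray, 92 mm apart, in any sequence.
- tray_handle: round-bar wooden arch handle, 57 mm high, 86 mm wide, at one end (either one) of the fixed black source tray, which is 404 mm long, 104 mm wide, rims 20 mm high; its other end has no arch. Origin: under the arch on the tray's centre line, at table height; the pads lie 57, 149, 241 and 333 mm from it. Tray and rack lie roughly parallel, either one nearer the robot.
- bay_rack: bright metal rack, 394 mm long (y), 100 mm wide (x), fixed, empty, four open bays in a row. Origin: centre of its underside, at table height. +y points to its only handle, a wooden 57 mm high arch at y = 195 mm. Bay centres: x = 0, y = -138, -46, 46, 138 mm; bay floor z = 8 mm; each bay is 88 x 88 mm inside, its 4 mm walls end at z = 22 mm.
Things that resemble listed ones, but are neither listed nor needed, are in the scene too. What is shaped like the bottle but green is not meant.

How it is judged:
By the outcome, as a careful person would: the job done as asked, in the order asked, and still so for the second after the job is handed in, with the robot touching nothing.
It also fails if it takes over 128 s, if anything falls off the work surface, if the arm or the gripper's body presses on something with over 40 N, if the wrist force passes 120 N, or if a joint passes its speed limit or range.

### The arm

A 6-joint arm with a two-finger parallel gripper is mounted at the origin on the work surface. World frame = base frame: x ahead of the robot, y to its left, z up, the work surface at z = 0. Lengths are in mm, angles in rad, forces in N, time in s.
With the tool pointing down it reaches from about 325 to 775 mm from the base axis. Payload 5.5 kg.
Tool frame: the origin (TCP) lies at the very end of the fingers, on their centre line; the grasp point (between the pads) lies 19 mm behind it; z points along the fingers, y is the line along which they close (so a half turn about z gives the same grasp; the last joint's range is limited). The gripper opens to 88 mm and grips with 3 to 60 N. Pads are 20 mm wide; open, the fingers measure 115 mm over their backs; the gripper's body (75 mm by 178 mm) begins 61 mm behind the grasp point.
Start: joints at [-1.259, 0.091, 1.231, -0, 1.82, -0.057], TCP at [216.298, -559.671, 222.631] pointing down, gripper open.
Joint ranges: [-2.87, 2.87], [-0.86, 2.18], [0.17, 2.46], [-1.51, 4.65], [0.06, 2.69], [-2.65, 2.65]. Speed limits (rad/s): [2.57, 2.57, 3.01, 3.14, 3.14, 3.14].

### API

Orientations are given as a unit quaternion [w, x, y, z].
In Python, from station import r gives the robot as it stands.
- The arm moves only by the tool apply_moves, never from a script. Its argument "targets" is a list that holds one entry, the list of rows, each a list of 5 numbers: the opening, from 0 (shut) to 1 (fully open), then the shift along the tool's x, y, z in m, then the turn about the tool's z in degrees. A call has 1 to 20 rows; each row shifts and turns the commanded pose from where the row before left it, along the tool's axes as they then stand; what a row does not reach is not made up. A row lasts 1/8 s, in which the tool goes at most 62.5 mm and 10.7 degrees, less where a joint would pass 70% of its speed; a pose out of reach is approached as far as the arm can. A call with a gripper value outside its range is refused whole. The fingers move at their own pace and stop on an object; the grip force is fixed at half the most. Time passes only in rows, so rows that do not move let the fingers close. It gives the time, the measured TCP pose, the force, the opening and the grip force at its end, in the units of the state.
- r.get_obs(): the state, without advancing time (a new reading comes with each control period).
- r.capture(name): name is "side" or "top"; returns the picture (480x640x3 uint8, red, green, blue); there is no depth.
- r.calibration(name): a dict with "vertical_fov" (degrees; the focal length in pixels is half the picture's height over the tangent of half this angle, whatever the lens; pixels are square), "cx", "cy" (the principal point, pixels), "world_to_cam" (4x4, takes a point from world to camera coordinates). Camera axes: x right, y down, z forward; pixel columns grow to the right and rows downward; lengths in mm; the calibration is good to about 2 mm. A picture is of the moment at which its call begins. calibration takes no time and is no camera call.
- r.finish_job(): hands the job in; it is judged then, once.
The state is a dict: "time_s": time; "joints": joint angles; "joint_vel": joint speeds; "tau": joint torques, N m; "tcp_pos": TCP position; "tcp_rot": TCP orientation; "force": force on the tool from outside, world axes, zero at the start; "torque": the same for the moment, N m; "grip_width": opening from 0.0 (shut) to 1.0 (fully open); "grip_force": force on a finger pad.
Only numpy, scipy, OpenCV 4.12 (cv2) and the standard library are available. Lean on these libraries where they do the work, as an engineer would, in place of code of your own. Each camera call takes 0.05 s, during which the arm holds its last target. There are 200 camera calls.

## Working session

There is one attempt and no reset: what is moved stays moved. The work goes in short steps, Python scripts to look and compute and a tool call to move; the robot and the scene stay as the last step left them, time stands still between calls to the robot, and variables do not carry over. Pictures are saved under pics/ and viewed, at most 14 in all, crops included, and the job is handed in when it is done.

Besides the shell and the picture viewer there is one more tool, called after ">>>" by a JSON object that holds its "fn" and its "kwargs", one argument or row to a line. apply_moves: Moves the arm, as the interface text tells. Its arguments: {"type":"object","properties":{"targets":{"type":"array"}},"required":["targets"]}

```bash
mkdir -p pics; ls; python3 - <<'E'
from station import r
import cv2
for n in("side","top"):
    im=r.capture(n); cv2.imwrite(f"pics/{n}0.png",im[:,:,::-1]); c=r.calibration(n); print(n,c)
o=r.get_obs(); print(o)
E
```

```text
pics
side {'vertical_fov': 56.94545155390444, 'cx': 326.77296511622313, 'cy': 244.1823819604028, 'world_to_cam': array([[-8.87389535e-01, -4.60988692e-01,  5.40736807e-03,
         5.08090296e+02],
       [-2.44756700e-01,  4.61144905e-01, -8.52900659e-01,
         1.89107627e+02],
       [ 3.90683979e-01, -7.58178609e-01, -5.22045233e-01,
         5.48022874e+02],
       [ 0.00000000e+00,  0.00000000e+00,  0.00000000e+00,
         1.00000000e+00]])}
top {'vertical_fov': 51.000583159130066, 'cx': 315.4331735315686, 'cy': 236.71825591584258, 'world_to_cam': array([[ 2.03222203e-02, -9.99559539e-01, -2.16271949e-02,
        -2.39105810e+01],
       [-9.92404140e-01, -1.75421842e-02, -1.21763272e-01,
         5.92263930e+02],
       [ 1.21330252e-01,  2.39374177e-02, -9.92323521e-01,
         6.78050428e+02],
       [ 0.00000000e+00,  0.00000000e+00,  0.00000000e+00,
         1.00000000e+00]])}
{'time_s': 0.1, 'joints': array([-1.25870319e+00,  9.17736963e-02,  1.23177031e+00, -2.11321595e-05,
        1.81978523e+00, -5.66836831e-02]), 'joint_vel': array([ 0.00061552, -0.00238339, -0.00289368,  0.00020919, -0.00024531,
        0.00077725]), 'tau': array([ 1.48587918e-03, -4.47857380e+01, -4.07568955e+01,  6.99382718e-02,
        2.84520542e-02, -1.24449407e-04]), 'tcp_pos': array([ 216.20413028, -559.40842095,  221.62312052]), 'tcp_rot': array([-8.59917553e-04,  9.83048671e-01,  1.83342727e-01, -1.20743025e-04]), 'force': array([ 0.65298256, -0.06512542, -0.2914559 ]), 'torque': array([-0.03926898, -0.02889036, -0.02219968]), 'grip_force': 0.0, 'grip_width': 0.9995429443475212}
```

View pics/side0.png

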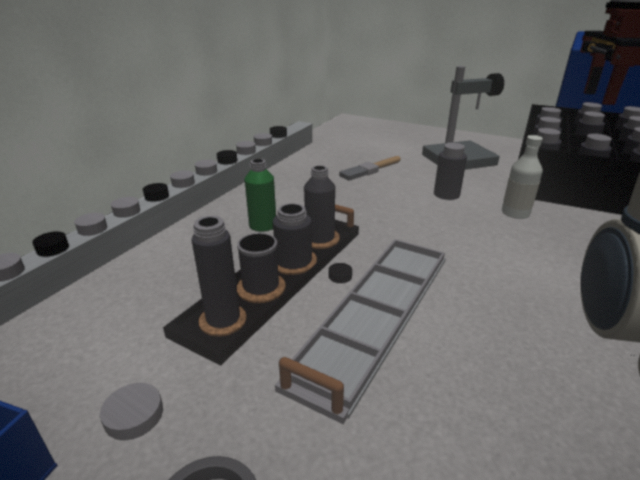

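View pics/top0.png

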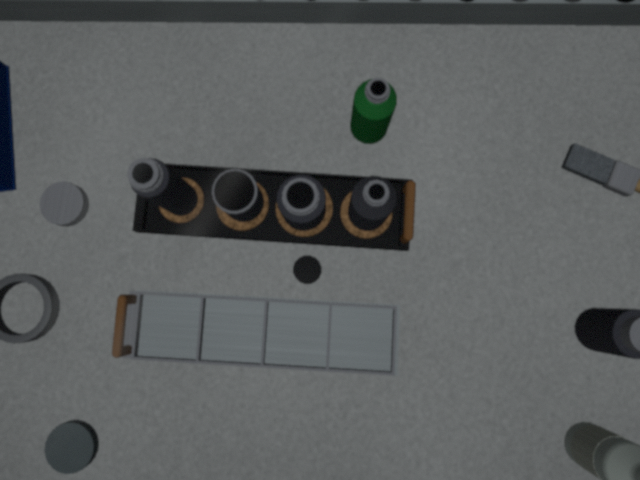

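Top view: the tray (x far from the robot) has its handle at right (408,211). From there the order is bottle (375,190), jar (302,198), cup (237,193), slim (150,178). The rack's handle is at left (122,325). So bottle goes to the rightmost bay (362,338), jar to (297,335), cup to (233,331) and slim to (170,327). 

Lookalikes are the green bottle (372,110), the dark bottle at right (605,330) and the pale bottle (600,455). None of them is in the tray.

```bash
cat >h.py <<'E'
import numpy as np, cv2
from station import r
def K(n):
    c=r.calibration(n); f=240/np.tan(np.radians(c["vertical_fov"]/2)); return f,c["cx"],c["cy"],c["world_to_cam"]
def ray(n,uv,z):
    f,cx,cy,T=K(n); uv=np.atleast_2d(uv).astype(float)
    d=np.c_[(uv-[cx,cy])/f,np.ones(len(uv))]@T[:3,:3]; o=-T[:3,:3].T@T[:3,3]
    return (o+d*((z-o[2])/d[:,2])[:,None])[:,:2]
def proj(n,P):
    f,cx,cy,T=K(n); p=np.atleast_2d(P)@T[:3,:3].T+T[:3,3]; return p[:,:2]/p[:,2:]*f+[cx,cy]
E
python3 - <<'E'
from h import *
from scipy.optimize import least_squares
for n in("top","side"):
    im=cv2.imread(f"pics/{n}0.png"); hsv=cv2.cvtColor(im,cv2.COLOR_BGR2HSV)
    m=cv2.inRange(hsv,(5,70,50),(22,255,255)); m=cv2.morphologyEx(m,cv2.MORPH_CLOSE,np.ones((3,3)))
    N,l,s,c=cv2.connectedComponentsWithStats(m)
    for i in range(1,N):
        if s[i,4]<60: continue
        cn=max(cv2.findContours((l==i).astype(np.uint8),0,1)[0],key=len)
        P=ray(n,cn[:,0],12); h=cv2.convexHull(P.astype(np.float32))[:,0].astype(float)
        # outer pad edge only; robust loss discards the occluded side
        res={}
        for nm,R in dict(slim=34,cup=39,jar=42,bottle=38).items():
            q=least_squares(lambda q:np.hypot(*(P-q).T)-R,P.mean(0),loss="cauchy",f_scale=1); res[nm]=(q.x.round(1),round(q.cost,1))
        print(n,s[i],c[i].round(1),res)
    b=im[140:390,100:430] if n=="top" else im[220:420,260:460]
    k=2.4 if n=="top" else 2.9
    b=cv2.resize(b,None,fx=k,fy=k,interpolation=2); cv2.imwrite(f"pics/{n}c.png",cv2.convertScaleAbs(b,alpha=1.8))
E
```

```text
top [159 177  45  47 575] [186.4 205.6] {'slim': (array([652.2, 198.6]), np.float64(216.3)), 'cup': (array([641.7, 182.5]), np.float64(328.6)), 'jar': (array([638.6, 177.7]), np.float64(364.3)), 'bottle': (array([643. , 184.4]), np.float64(310.5))}
top [403 180  12  62 545] [408.8 210.2] {'slim': (array([ 631.5, -174.7]), np.float64(228.8)), 'cup': (array([ 635.7, -116.7]), np.float64(214.5)), 'jar': (array([ 635.6, -113.6]), np.float64(209.9)), 'bottle': (array([ 635.8, -117.7]), np.float64(216.2))}
top [216 183  53  48 656] [245.5 215.6] {'slim': (array([649.8,  98.5]), np.float64(231.1)), 'cup': (array([642.8,  98.2]), np.float64(161.2)), 'jar': (array([645.5, 100.7]), np.float64(215.9)), 'bottle': (array([641.8,  97.6]), np.float64(167.0))}
top [275 189  58  48 667] [307.9 219.7] {'slim': (array([630.1,   8.2]), np.float64(279.3)), 'cup': (array([643.2,  10. ]), np.float64(241.4)), 'jar': (array([638.2,   6.3]), np.float64(181.2)), 'bottle': (array([641.2,  10.7]), np.float64(244.1))}
top [340 192  53  47 689] [360.  221.7] {'slim': (array([639.2, -91.4]), np.float64(234.2)), 'cu
[... 1216 characters left out ...]
ay([646. ,  87.8]), np.float64(562.4)), 'cup': (array([648. ,  83.1]), np.float64(544.2)), 'jar': (array([647.1,  79.2]), np.float64(536.1)), 'bottle': (array([647.8,  84.2]), np.float64(545.9))}
side [198 306  49  31 567] [222.4 324.7] {'slim': (array([645. , 192.1]), np.float64(142.9)), 'cup': (array([649.1, 188.2]), np.float64(211.9)), 'jar': (array([638.7, 199.1]), np.float64(325.0)), 'bottle': (array([645.7, 187.7]), np.float64(199.0))}
side [ 280  357   63   56 1046] [311.4 379.2] {'slim': (array([468.6, 248.8]), np.float64(370.5)), 'cup': (array([464.9, 253.7]), np.float64(347.4)), 'jar': (array([466.4, 256.9]), np.float64(346.8)), 'bottle': (array([464.8, 252.4]), np.float64(350.0))}
```

View pics/topc.png

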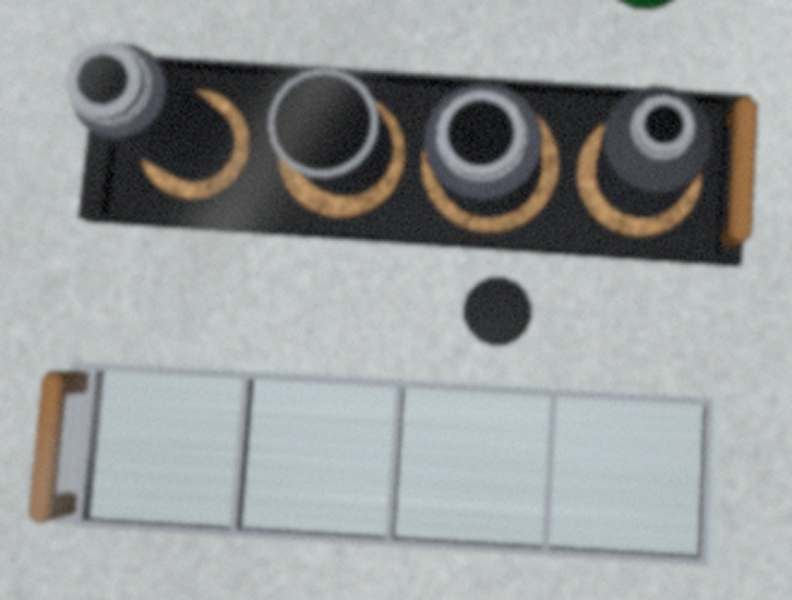

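The crop confirms the choice. Dark openings are at crop px slim (103,78), cup (323,123), jar (480,132) and bottle (663,125). The rack's divider midpoints are near (244,452), (397,462) and (550,472).

```bash
python3 - <<'E'
from h import *
from scipy.optimize import least_squares
names=["bottle","jar","cup","slim"]; R=np.array([38,42,39,34])
D=[]
for n in("top","side"):
    hsv=cv2.cvtColor(cv2.imread(f"pics/{n}0.png"),cv2.COLOR_BGR2HSV)
    m=cv2.morphologyEx(cv2.inRange(hsv,(5,70,50),(22,255,255)),cv2.MORPH_CLOSE,np.ones((3,3)))
    D.append(np.vstack([ray(n,c[:,0],12) for c in cv2.findContours(m,0,1)[0] if len(c)>25]))
def cen(q): u=np.array([-np.sin(q[2]),np.cos(q[2])]); return q[:2]+np.outer(np.arange(4)*92,u)
def fit(P):
    def f(q):
        d=np.hypot(*(P[:,None]-cen(q)).transpose(2,0,1)); i=d.argmin(1); return np.clip(d[np.arange(len(P)),i]-R[i],-30,30)
    return least_squares(f,[636,-86,-.04],loss="cauchy",f_scale=.5,x_scale=[1,1,.01]).x
for n,P in zip(("top","side"),D): q=fit(P); print(n,q.round(3),cen(q).round(1).tolist())
H=dict(bottle=(663,125,152),jar=(480,132,112),cup=(323,123,92),slim=(103,78,172))
for k,(u,v,z) in H.items(): print(k,"mouth top",ray("top",[u/2.4+100,v/2.4+140],z).round(1))
# same mouths in side view by dark opening, approx eye: 
S=dict(bottle=(319.5,171,152),jar=(291.5,210,112),cup=(258,242,92),slim=(210,224,172))
for k,(u,v,z) in S.items(): print(k,"mouth side",ray("side",[u,v],z).round(1))
W=np.array([[244.5,452.5],[397,462],[550,472]])/2.4+[100,140]
B=ray("top",W,22); print("dividers",B.round(1),np.diff(B,axis=0).round(1))
C=np.array([[708,400],[703,562],[84,367],[78,524]])/2.4+[100,140]; print("corners",ray("top",C,22).round(1).tolist())
print("tray corners", ray("top",np.array([[742,263],[80,216]])/2.4+[100,140],20).round(1).tolist())
print("green",ray("top",[376,86],150).round(1))
E
```

```text
top [ 6.3333e+02 -8.5550e+01 -5.2000e-02] [[633.3, -85.6], [638.1, 6.3], [642.9, 98.2], [647.6, 190.1]]
side [ 6.30779e+02 -8.28080e+01 -5.10000e-02] [[630.8, -82.8], [635.5, 9.1], [640.2, 100.9], [644.9, 192.8]]
bottle mouth top [[633.5 -87.1]]
jar mouth top [[636.8   6.4]]
cup mouth top [[644.6  94.5]]
slim mouth top [[648.3 188.1]]
bottle mouth side [[625.3 -72.4]]
jar mouth side [[633.  11.]]
cup mouth side [[643.3  94.2]]
slim mouth side [[640.9 192.6]]
dividers [[459.9 146.5]
 [456.4  55.8]
 [452.5 -34.6]] [[ -3.6 -90.7]
 [ -3.8 -90.4]]
corners [[496.4, -127.2], [403.0, -124.4], [508.3, 245.6], [416.3, 243.2]]
tray corners [[578.3, -147.7], [599.8, 254.7]]
green [[767.1 -86.3]]
```

View pics/sidec.png

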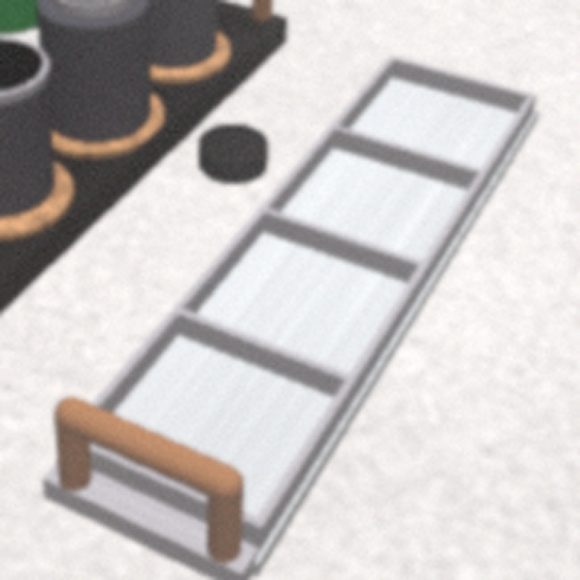

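The side crop shows the empty rack. Divider-top midpoints are at crop px (263,351), (340,244) and (405,156), and the handle is nearest the camera.

```bash
python3 - <<'E'
from h import *
W=np.array([[263,351],[340,244],[405,156]])/2.9+[260,220]
B=ray("side",W,22); print("dividers",B.round(1).tolist())
F=np.array([[235,427],[305,305],[375,215],[430,140]])/2.9+[260,220]
o=r.get_obs(); from scipy.spatial.transform import Rotation as Q
q=o["tcp_rot"]; M=Q.from_quat(q[[1,2,3,0]]).as_matrix(); print(M.round(4))
# top dividers: precise position by darkest column along mid row
im=cv2.cvtColor(cv2.imread("pics/top0.png"),cv2.COLOR_BGR2GRAY).astype(float)
print([ (i,int(v)) for i,v in enumerate(im[326:334,120:410].mean(0),120) if v<115])
E
```

```text
dividers [[455.6, 155.5], [453.1, 66.0], [449.8, -24.6]]
[[ 9.328e-01  3.605e-01 -6.000e-04]
 [ 3.605e-01 -9.328e-01  1.600e-03]
 [ 1.000e-04 -1.700e-03 -1.000e+00]]
[(120, 68), (121, 65), (122, 60), (123, 59), (124, 67), (125, 82), (126, 90), (127, 91), (128, 91), (129, 92), (130, 93), (131, 92), (132, 91), (133, 91), (134, 90), (135, 86), (136, 75), (137, 60), (138, 55), (139, 67), (140, 87), (141, 98), (142, 102), (143, 103), (144, 103), (145, 103), (146, 103), (147, 103), (148, 103), (149, 103), (150, 103), (151, 103), (152, 103), (153, 103), (154, 103), (155, 102), (156, 103), (157, 103), (158, 102), (159, 103), (160, 103), (161, 103), (162, 103), (163, 103), (164, 102), (165, 103), (166, 103), (167, 102), (168, 103), (169, 102), (170, 103), (171, 103), (172, 102), (173, 103), (174, 103), (175, 103), (176, 102), (177, 103), (178, 103), (179, 103), (180, 103), (181, 103), (182, 103), (183, 103), (184, 103), (185, 104), (186, 103), (187, 103), (188, 103), (189, 104), (190, 104), (191, 104), (192, 103), (193, 104), (194, 103), (195, 103), (196, 103), (197, 100), (198, 95), (199, 88
[... 1803 characters left out ...]
351, 108), (352, 107), (353, 108), (354, 107), (355, 107), (356, 107), (357, 107), (358, 107), (359, 107), (360, 107), (361, 107), (362, 107), (363, 107), (364, 107), (365, 106), (366, 106), (367, 106), (368, 106), (369, 106), (370, 106), (371, 106), (372, 106), (373, 106), (374, 106), (375, 106), (376, 106), (377, 106), (378, 105), (379, 106), (380, 106), (381, 105), (382, 105), (383, 106), (384, 105), (385, 106), (386, 105), (387, 105), (388, 105), (389, 105), (390, 104), (391, 94), (392, 77), (393, 75), (394, 85), (395, 94), (396, 99), (397, 104), (398, 105), (399, 105), (400, 104), (401, 103), (402, 103), (403, 103), (404, 102), (405, 103), (406, 104), (407, 105), (408, 105), (409, 105)]
```

>>> {"fn": "apply_moves", "kwargs": {
  "targets": [
    [[1,0,0,-0.016,-10.5],[1,0,0,-0.016,-10.5],[1,0,0,-0.016,-10.5],[1,0,0,-0.016,-10.5],[1,0,0,-0.016,-10.5],[1,0,0,-0.016,-10.5],[1,0,0,-0.01,-2.9],[1,0.0412,0.0327,0,0],[1,0.0412,0.0327,0,0],[1,0.0412,0.0327,0,0],[1,0.0412,0.0327,0,0],[1,0.0412,0.0327,0,0],[1,0.0412,0.0327,0,0],[1,0.0412,0.0327,0,0],[1,0.0412,0.0327,0,0],[1,0.0412,0.0327,0,0],[1,0.0412,0.0327,0,0],[1,0.0412,0.0327,0,0],[1,0.0412,0.0327,0,0]]
  ]
}}

```text
time_s: 2.48
tcp_pos: [634.7, -84.8, 328.1]
tcp_rot: [-0.0, 0.725, 0.689, -0.0]
force: [0.3, -0.0, 0.1]
grip_width: 0.994
grip_force: 0.0
```

>>> {"fn": "apply_moves", "kwargs": {
  "targets": [
    [[1,0,0,0.04,0],[1,0,0,0.05,0],[1,0,0,0.04,0],[1,0,0,0.025,0],[1,0,0,0,0],[1,0,0,0,0]]
  ]
}}

```text
time_s: 3.22
tcp_pos: [634.1, -86.3, 175.0]
tcp_rot: [0.001, 0.725, 0.689, 0.0]
force: [-0.1, -0.2, 0.5]
grip_width: 1.002
grip_force: 0.0
```

```bash
python3 - <<'E'
from h import *
p=r.get_obs()["tcp_pos"]; print(p)
for n in("side","top"):
    im=r.capture(n); cv2.imwrite(f"pics/{n}1.png",im[:,:,::-1])
    print(n, "tcp",proj(n,[p]),"bottle mouth est",proj(n,[[633.4,-86,152]]))
a=cv2.imread("pics/side1.png")[60:320,180:440]; b=cv2.imread("pics/top1.png")[130:390,250:510]
cv2.imwrite("pics/c1.png",cv2.convertScaleAbs(cv2.resize(np.hstack([a,b]),None,fx=1.53,fy=1.53),alpha=1.8))
E
```

```text
[634.13468524 -86.33558272 174.95507562]
side tcp [[318.79003055 155.01299002]] bottle mouth est [[319.1182638  167.59699609]]
top tcp [[377.52635512 187.34737881]] bottle mouth est [[375.30733704 192.14944982]]
```

View pics/c1.png

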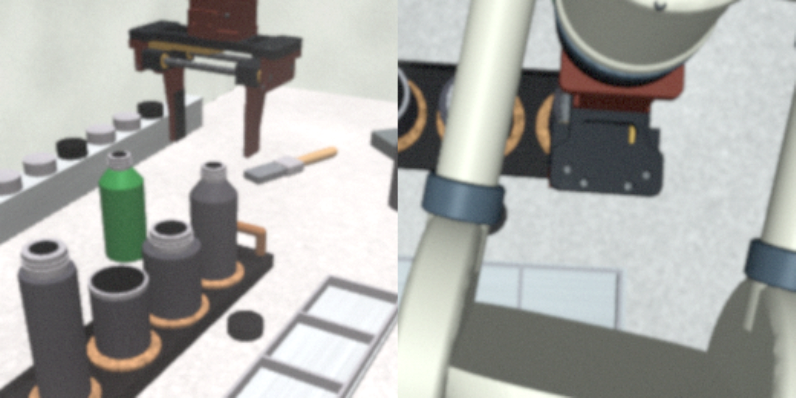

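Side view: the fingertips (177,138) and (252,153) straddle the bottle mouth (213,167) as predicted. Descending to grasp.

>>> {"fn": "apply_moves", "kwargs": {
  "targets": [
    [[1,0,0,0.03,0],[1,0,0,0.03,0],[1,0,0,0.02,0],[1,0,0,0.016,0],[1,0,0,0,0],[0.5,0,0,0,0],[0.4,0,0,0,0],[0.3,0,0,0,0],[0.3,0,0,0,0],[0.3,0,0,0,0],[0.3,0,0,0,0]]
  ]
}}

```text
time_s: 4.7
tcp_pos: [634.2, -86.3, 78.3]
tcp_rot: [0.001, 0.725, 0.689, 0.0]
force: [1.2, -0.1, 3.3]
grip_width: 0.651
grip_force: 30.0
```

>>> {"fn": "apply_moves", "kwargs": {
  "targets": [
    [[0.3,0,0,-0.01,0],[0.3,0,0,-0.025,0],[0.3,0,0,-0.025,0],[0.3,0,-0.02,0,0],[0.3,0,-0.035,0,0],[0.3,0,-0.04,0,0],[0.3,0,-0.04,0,0],[0.3,0,-0.03,0,0],[0.3,0,-0.02,0.01,0],[0.3,0,0,0.015,0],[0.3,0,0,0,0],[0.3,0,0,0,0]]
  ]
}}

```text
time_s: 6.2
tcp_pos: [449.4, -76.7, 112.5]
tcp_rot: [-0.0, 0.725, 0.689, -0.0]
force: [-0.2, 0.0, -2.1]
grip_width: 0.655
grip_force: 30.0
```

```bash
python3 - <<'E'
from h import *
p=r.get_obs()["tcp_pos"]; print(p)
for n in("side","top"):
    im=r.capture(n); cv2.imwrite(f"pics/{n}2.png",im[:,:,::-1])
    print(n, "tcp",proj(n,[p]))
for c in ((456.4,58),(453,66)): print(proj("side",[[*c,22],[c[0]-138*.042,c[1]-138,8]]))
a=cv2.imread("pics/side2.png")[120:380,270:530]; b=cv2.imread("pics/top2.png")[180:440,200:460]
cv2.imwrite("pics/c2.png",cv2.convertScaleAbs(cv2.resize(np.hstack([a,b]),None,fx=1.53,fy=1.53),alpha=1.8))
E
```

```text
[449.43837757 -76.66980606 112.47316926]
side tcp [[415.65210916 212.24575771]]
top tcp [[363.72838835 345.52837874]]
[[377.21312657 300.50375914]
 [409.06607197 264.0847547 ]]
[[377.32782742 304.14704381]
 [409.46911667 266.86295241]]
```

View pics/c2.png

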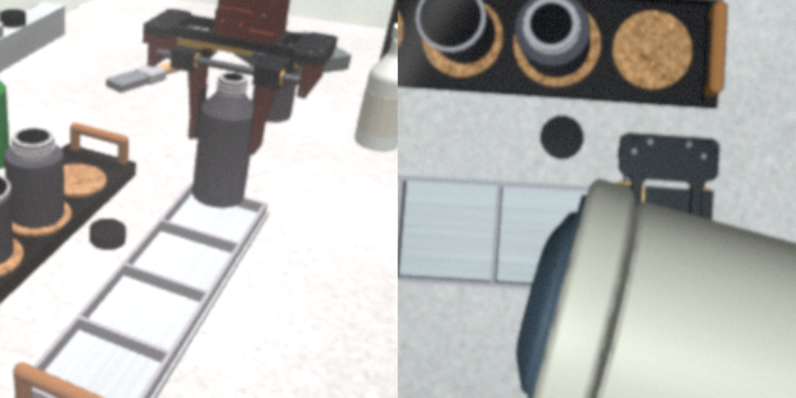

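The bottle is held upright at crop (221,140) above bay 4, whose top-rim corners are near (196,187), (266,207), (236,247) and (164,225). I'll quantify the offset.

```bash
python3 - <<'E'
from h import *
C=np.array([[393,62],[535,98],[475,180],[335,133]])/2.9+[260,220]
C2=np.array([[196,187],[266,207],[236,247],[164,225]])/1.53+[270,120]
for c in(C,C2): print(ray("side",c,22).round(1).tolist())
for y in(-77,): print("bottle bottom,top",proj("side",[[449.4,-76.7,45.5],[449.4,-76.7,185.5]]))
# bottle mask axis in side
g=cv2.cvtColor(cv2.imread("pics/side2.png"),cv2.COLOR_BGR2GRAY)
for v in(215,225,235,240): 
    row=g[v]; u=[i for i in range(385,450) if row[i]<60]; print(v,u[0],u[-1])
col=g[230:270,414]; print(col)
# full bottle pad in top
hsv=cv2.cvtColor(cv2.imread("pics/top2.png"),cv2.COLOR_BGR2HSV)
m=cv2.inRange(hsv,(5,70,50),(22,255,255)); cs=cv2.findContours(m,0,1)[0]
for c in cs:
    if len(c)>60:
        P=ray("top",c[:,0],12).astype(np.float32); print("pad",cv2.minEnclosingCircle(P), P.mean(0))
E
```

```text
[[491.5, -119.8], [400.1, -120.1], [407.7, -20.9], [493.9, -27.5]]
[[486.2, -119.2], [399.8, -114.7], [407.6, -22.9], [490.0, -25.5]]
bottle bottom,top [[411.36815748 247.06476429]
 [420.8843967  170.22277126]]
215 400 438
225 399 431
235 398 429
240 397 429
[ 47  50  49  52  51  49  50  50  50  50  52  51  51  52  52  51  51  52
  52  48  53  51  51  52  59  83 116 136 139 138 141 138 140 141 143 140
 140 140 143 142]
pad ((461.3526611328125, 268.9793701171875), 43.78673553466797) [461.14413 269.5032 ]
pad ((638.0850830078125, 6.22666072845459), 42.91201400756836) [623.136       1.2967124]
pad ((633.7116088867188, -85.54551696777344), 39.17826843261719) [633.3835 -85.526 ]
pad ((642.8405151367188, 98.1067886352539), 40.14035415649414) [630.9376   88.41859]
pad ((637.1265258789062, -148.15792846679688), 45.57875442504883) [ 636.91376 -148.4248 ]
pad ((647.5694580078125, 190.085205078125), 35.212684631347656) [641.41754 181.66275]
```

>>> {"fn": "apply_moves", "kwargs": {
  "targets": [
    [[0.3,0,0,0.015,0],[0.3,0,0,0.012,0],[0.3,0,0,0.006,0],[0.3,0,0,0.003,0],[0.3,0,0,0.001,0],[0.3,0,0,0.001,0],[0.3,0,0,0,0],[0.3,0,0,0,0]]
  ]
}}

```text
time_s: 7.3
tcp_pos: [449.1, -76.7, 74.9]
tcp_rot: [0.0, 0.725, 0.689, 0.0]
force: [0.8, -0.4, -3.0]
grip_width: 0.653
grip_force: 30.0
```

>>> {"fn": "apply_moves", "kwargs": {
  "targets": [
    [[0.3,0,0,0.001,0],[0.3,0,0,0,0]]
  ]
}}

```text
time_s: 7.55
tcp_pos: [449.2, -76.7, 74.3]
tcp_rot: [0.0, 0.725, 0.689, 0.0]
force: [-0.9, 0.4, 1.2]
grip_width: 0.65
grip_force: 30.0
```

>>> {"fn": "apply_moves", "kwargs": {
  "targets": [
    [[0.75,0,0,0,0],[0.85,0,0,0,0],[1,0,0,0,0],[1,0,0,0,0],[1,0,0,-0.015,0],[1,0,0,-0.03,0],[1,0,0,-0.04,0],[1,0,0,-0.035,0],[1,0.0133,0.0264,0,0],[1,0.0133,0.0264,0,0],[1,0.0133,0.0264,0,0],[1,0.0133,0.0264,0,0],[1,0.0133,0.0264,0,0],[1,0.0133,0.0264,0,0],[1,0.0129,0.026,0,0],[1,0,0,0,0]]
  ]
}}

```text
time_s: 9.55
tcp_pos: [638.8, 7.1, 193.4]
tcp_rot: [-0.0, 0.725, 0.689, -0.0]
force: [-0.8, 0.2, 1.0]
grip_width: 1.003
grip_force: 0.0
```

```bash
python3 - <<'E'
from h import *
print(r.get_obs()["tcp_pos"])
for n in("side","top"):
    im=r.capture(n); cv2.imwrite(f"pics/{n}3.png",im[:,:,::-1])
a=cv2.imread("pics/side3.png")[120:380,240:500]; b=cv2.imread("pics/top3.png")[180:440,200:460]
cv2.imwrite("pics/c3.png",cv2.convertScaleAbs(cv2.resize(np.hstack([a,b]),None,fx=1.53,fy=1.53),alpha=1.8))
E
```

```text
[638.81799522   7.0573352  193.3970363 ]
```

View pics/c3.png

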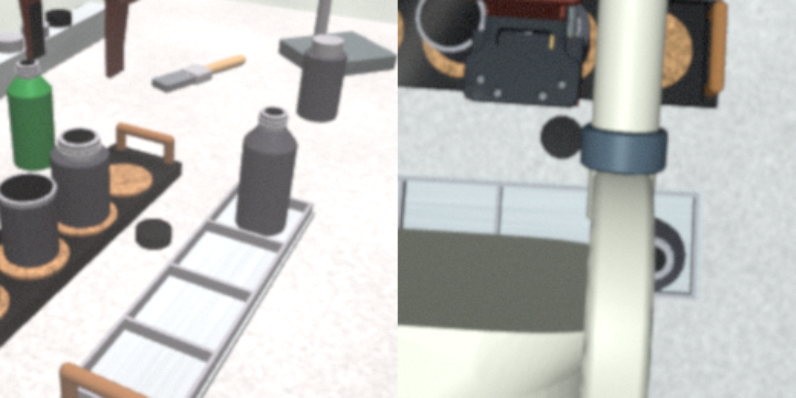

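The bottle stands centred in the far bay: base (264,225), bay rim from (210,223) to (312,207). Now the jar.

>>> {"fn": "apply_moves", "kwargs": {
  "targets": [
    [[1,-0.001,-0.0005,0.04,0],[1,0,0,0.03,0],[1,0,0,0.025,0],[1,0,0,0.025,0],[1,0,0,0.015,0],[1,0,0,0.01,0],[1,0,0,0,0],[0.6,0,0,0,0],[0.5,0,0,0,0],[0.4,0,0,0,0],[0.4,0,0,0,0],[0.4,0,0,0,0]]
  ]
}}

```text
time_s: 11.15
tcp_pos: [637.8, 5.4, 49.5]
tcp_rot: [0.0, 0.725, 0.689, 0.0]
force: [-0.8, -0.3, 4.8]
grip_width: 0.748
grip_force: 30.0
```

>>> {"fn": "apply_moves", "kwargs": {
  "targets": [
    [[0.4,0,0,-0.01,0],[0.4,0,0,-0.02,0],[0.4,0,0,-0.02,0],[0.4,0,-0.02,0,0],[0.4,0,-0.035,0,0],[0.4,0,-0.04,0,0],[0.4,0,-0.04,0,0],[0.4,0,-0.03,0,0],[0.4,0,-0.02,0,0],[0.4,0,0,0.015,0],[0.4,0,0,0.015,0],[0.4,0,0,0.012,0],[0.4,0,0,0.006,0],[0.4,0,0,0.003,0],[0.4,0,0,0.001,0],[0.4,0,0,0,0],[0.4,0,0,0,0]]
  ]
}}

```text
time_s: 13.28
tcp_pos: [453.0, 15.0, 47.1]
tcp_rot: [0.0, 0.725, 0.689, 0.0]
force: [-0.4, 0.4, -2.8]
grip_width: 0.747
grip_force: 30.0
```

>>> {"fn": "apply_moves", "kwargs": {
  "targets": [
    [[0.4,0,0,0.001,0],[0.4,0,0,0.001,0],[0.4,0,0,0,0]]
  ]
}}

```text
time_s: 13.65
tcp_pos: [452.8, 15.0, 45.5]
tcp_rot: [0.0, 0.725, 0.689, 0.0]
force: [-3.0, 0.1, 3.9]
grip_width: 0.747
grip_force: 30.0
```

>>> {"fn": "apply_moves", "kwargs": {
  "targets": [
    [[0.8,0,0,0,0],[0.9,0,0,0,0],[1,0,0,0,0],[1,0,0,0,0],[1,0,0,-0.015,0],[1,0,0,-0.03,0],[1,0,0,-0.04,0],[1,0,0,-0.035,0],[1,0.0133,0.0265,0,0],[1,0.0133,0.0265,0,0],[1,0.0133,0.0265,0,0],[1,0.0133,0.0265,0,0],[1,0.0133,0.0265,0,0],[1,0.0133,0.0265,0,0],[1,0.0131,0.0264,0,0],[1,0,0,0,0]]
  ]
}}

```text
time_s: 15.65
tcp_pos: [643.5, 98.7, 164.3]
tcp_rot: [-0.0, 0.725, 0.689, -0.0]
force: [-0.2, 0.2, -0.7]
grip_width: 1.001
grip_force: 0.0
```

```bash
python3 - <<'E'
from h import *
print(r.get_obs()["tcp_pos"])
for n in("side","top"):
    im=r.capture(n); cv2.imwrite(f"pics/{n}4.png",im[:,:,::-1])
a=cv2.imread("pics/side4.png")[120:380,200:460]; b=cv2.imread("pics/top4.png")[180:440,200:460]
cv2.imwrite("pics/c4.png",cv2.convertScaleAbs(cv2.resize(np.hstack([a,b]),None,fx=1.53,fy=1.53),alpha=1.8))
E
```

```text
[643.4574699   98.69594198 164.33940174]
```

View pics/c4.png

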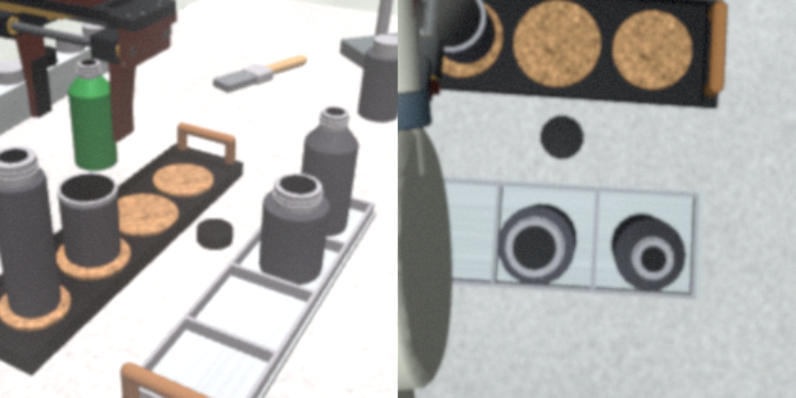

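Top view: jar (537,244) and bottle (648,255) stand inside bays 3 and 4. Now the cup.

>>> {"fn": "apply_moves", "kwargs": {
  "targets": [
    [[1,-0.0005,-0.0005,0.03,0],[1,0,0,0.03,0],[1,0,0,0.025,0],[1,0,0,0.02,0],[1,0,0,0.012,0],[1,0,0,0.006,0],[1,0,0,0,0],[0.6,0,0,0,0],[0.5,0,0,0,0],[0.4,0,0,0,0],[0.4,0,0,0,0],[0.4,0,0,0,0]]
  ]
}}

```text
time_s: 17.25
tcp_pos: [642.7, 97.7, 42.3]
tcp_rot: [0.001, 0.725, 0.689, 0.001]
force: [3.1, 0.2, 2.2]
grip_width: 0.69
grip_force: 30.0
```

>>> {"fn": "apply_moves", "kwargs": {
  "targets": [
    [[0.4,0,0,-0.01,0],[0.4,0,0,-0.02,0],[0.4,0,0,-0.02,0],[0.4,-0.0015,-0.021,0,0],[0.4,0,-0.035,0,0],[0.4,0,-0.04,0,0],[0.4,0,-0.04,0,0],[0.4,0,-0.03,0,0],[0.4,0,-0.02,0,0],[0.4,0,0,0.015,0],[0.4,0,0,0.015,0],[0.4,0,0,0.012,0],[0.4,0,0,0.006,0],[0.4,0,0,0.003,0],[0.4,0,0,0.001,0],[0.4,0,0,0,0],[0.4,0,0,0,0]]
  ]
}}

```text
time_s: 19.38
tcp_pos: [456.6, 105.9, 40.1]
tcp_rot: [0.0, 0.725, 0.689, 0.0]
force: [0.0, -0.3, -2.2]
grip_width: 0.682
grip_force: 30.0
```

>>> {"fn": "apply_moves", "kwargs": {
  "targets": [
    [[0.4,0,0,0.001,0],[0.4,0,0,0.001,0],[0.4,0,0,0,0]]
  ]
}}

```text
time_s: 19.75
tcp_pos: [456.5, 105.8, 38.2]
tcp_rot: [0.0, 0.725, 0.689, 0.0]
force: [-0.8, -0.6, 1.3]
grip_width: 0.687
grip_force: 30.0
```

>>> {"fn": "apply_moves", "kwargs": {
  "targets": [
    [[0.75,0,0,0,0],[0.85,0,0,0,0],[1,0,0,0,0],[1,0,0,0,0],[1,0,0,-0.015,0],[1,0,0,-0.03,0],[1,0,0,-0.045,0],[1,0,0,-0.045,0],[1,0,0,-0.03,0],[1,0.0134,0.0266,0,0],[1,0.0134,0.0266,0,0],[1,0.0134,0.0266,0,0],[1,0.0134,0.0266,0,0],[1,0.0134,0.0266,0,0],[1,0.0134,0.0266,0,0],[1,0.0136,0.0268,0,0],[1,0,0,0,0],[1,0,0,0,0]]
  ]
}}

```text
time_s: 22.0
tcp_pos: [646.9, 189.8, 203.2]
tcp_rot: [0.0, 0.725, 0.689, 0.0]
force: [0.4, -0.4, 0.3]
grip_width: 0.999
grip_force: 0.0
```

```bash
python3 - <<'E'
from h import *
p=r.get_obs()["tcp_pos"];print(p,proj("side",[p]))
for n in("side","top"):
    im=r.capture(n); cv2.imwrite(f"pics/{n}5.png",im[:,:,::-1])
a=cv2.imread("pics/side5.png")[120:380,150:410]; b=cv2.imread("pics/top5.png")[180:440,150:410]
cv2.imwrite("pics/c5.png",cv2.convertScaleAbs(cv2.resize(np.hstack([a,b]),None,fx=1.53,fy=1.53),alpha=1.8))
E
```

```text
[646.91733081 189.79597255 203.24598878] [[204.34433684 199.94661985]]
```

View pics/c5.png

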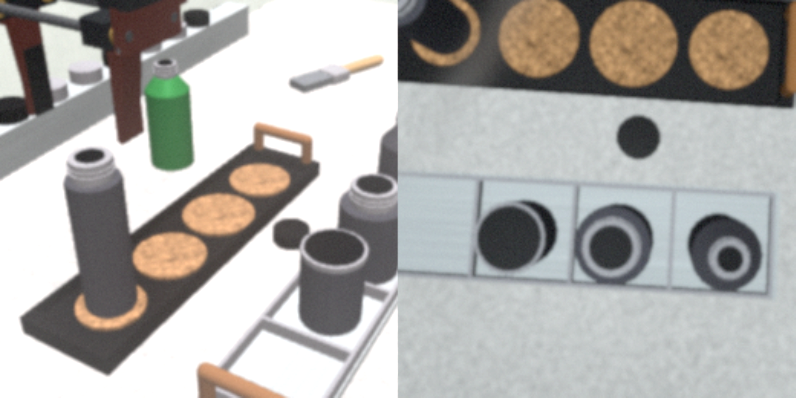

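Cup (515,237), jar and bottle all stand inside their bays in the top view. In the side view the slim at (92,155) lies under the gripper. Grasping it.

>>> {"fn": "apply_moves", "kwargs": {
  "targets": [
    [[1,0,0.0005,0.025,0],[1,0,0,0.025,0],[1,0,0,0.025,0],[1,0,0,0.015,0],[1,0,0,0.01,0],[1,0,0,0.002,0],[1,0,0,0,0],[0.6,0,0,0,0],[0.5,0,0,0,0],[0.4,0,0,0,0],[0.3,0,0,0,0],[0.3,0,0,0,0],[0.3,0,0,0,0]]
  ]
}}

```text
time_s: 23.72
tcp_pos: [647.8, 190.0, 100.7]
tcp_rot: [0.0, 0.725, 0.689, 0.0]
force: [0.2, 0.3, 0.4]
grip_width: 0.565
grip_force: 30.0
```

>>> {"fn": "apply_moves", "kwargs": {
  "targets": [
    [[0.3,0,0,-0.01,0],[0.3,0,0,-0.02,0],[0.3,0,0,-0.02,0],[0.3,-0.0017,-0.0225,0,0],[0.3,0,-0.035,0,0],[0.3,0,-0.04,0,0],[0.3,0,-0.04,0,0],[0.3,0,-0.03,0,0],[0.3,0,-0.02,0,0],[0.3,0,0,0.015,0],[0.3,0,0,0.015,0],[0.3,0,0,0.012,0],[0.3,0,0,0.006,0],[0.3,0,0,0.003,0],[0.3,0,0,0.001,0],[0.3,0,0,0,0],[0.3,0,0,0,0]]
  ]
}}

```text
time_s: 25.85
tcp_pos: [460.7, 198.1, 99.1]
tcp_rot: [0.0, 0.725, 0.689, 0.0]
force: [0.2, 0.6, -1.9]
grip_width: 0.564
grip_force: 30.0
```

>>> {"fn": "apply_moves", "kwargs": {
  "targets": [
    [[0.3,0,0,0.001,0],[0.3,0,0,0.001,0],[0.3,0,0,0,0]]
  ]
}}

```text
time_s: 26.22
tcp_pos: [460.5, 198.0, 96.7]
tcp_rot: [0.0, 0.725, 0.689, 0.0]
force: [0.2, -0.4, -2.5]
grip_width: 0.569
grip_force: 30.0
```

>>> {"fn": "apply_moves", "kwargs": {
  "targets": [
    [[0.3,0,0,0.0005,0],[0.3,0,0,0,0]]
  ]
}}

```text
time_s: 26.48
tcp_pos: [460.5, 198.1, 96.6]
tcp_rot: [0.0, 0.725, 0.689, 0.0]
force: [-0.7, 0.0, 2.1]
grip_width: 0.566
grip_force: 30.0
```

Contact. Release, rise and back away.

>>> {"fn": "apply_moves", "kwargs": {
  "targets": [
    [[0.65,0,0,0,0],[0.75,0,0,0,0],[1,0,0,0,0],[1,0,0,0,0],[1,0,0,0,0],[1,0,0,-0.015,0],[1,0,0,-0.03,0],[1,0,0,-0.045,0],[1,0,0,-0.045,0],[1,0,0,-0.045,0],[1,0.04,0.02,0,0],[1,0.04,0.02,0,0],[1,0.04,0.02,0,0],[1,0.04,0.02,0,0],[1,0,0,0,0]]
  ]
}}

```text
time_s: 28.35
tcp_pos: [549.1, 355.7, 273.6]
tcp_rot: [-0.001, 0.724, 0.689, -0.002]
force: [0.7, -1.0, -0.1]
grip_width: 1.002
grip_force: 0.0
```

```bash
python3 - <<'E'
from h import *
for n in("side","top"):
    im=r.capture(n); cv2.imwrite(f"pics/{n}6.png",im[:,:,::-1])
a=cv2.imread("pics/side6.png")[150:430,190:470]; b=cv2.imread("pics/top6.png")[170:450,120:400]
cv2.imwrite("pics/c6.png",cv2.convertScaleAbs(cv2.resize(np.hstack([a,b]),None,fx=1.42,fy=1.42),alpha=1.8))
E
```

View pics/c6.png

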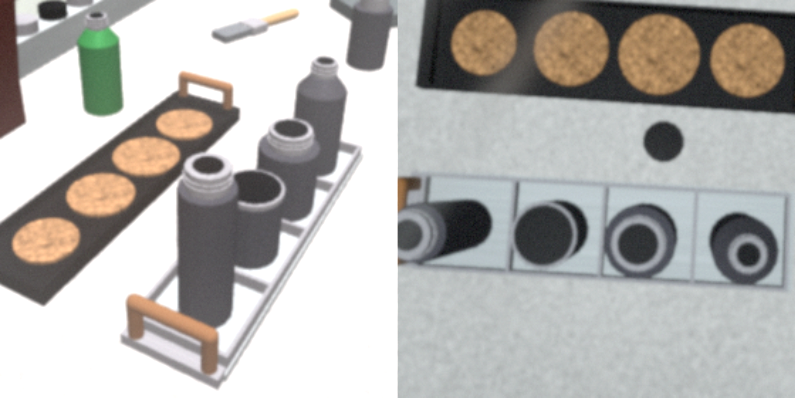

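All four stand upright in their bays. From the handle, top view: slim (420,232), cup (547,233), jar (638,243), bottle (747,253). The tray is empty.

```bash
python3 -c "
from station import r
print(r.finish_job())"
```

```text
the job is handed in; nothing more can be done
None
```

I handed the job in at about 28 s: from the rack's handle outward, the slim, cup, jar and bottle stand upright, one to a bay, and the last pictures showed all four in place with the arm clear.

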